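Pin the index cup and hold the spring jaw open at it

ROBOT

A 6-joint arm with a two-finger parallel gripper is mounted at the origin on a cart in front of the work surface, level with it; the furniture and walls round the work are solid. World frame = base frame: x ahead of the robot, y to its left, z up, the work surface at z = 0. Lengths are in m, angles in degrees, forces in N, time in s.
With the tool pointing down it reaches from about 0.325 to 0.775 m from the base axis. Payload 9.3 kg.
Tool frame: the origin (TCP) lies midway between the tips of the shut fingers; the grasp point (between the pads) lies 19 mm behind it; z points along the fingers, y is the line along which they close (so a half turn about z gives the same grasp; the last joint's range is limited). The gripper opens to 85 mm and grips with 20 to 120 N. Pads are 22 mm wide; open, the fingers measure 114 mm over their backs; the gripper's body (76 mm by 85 mm) begins 54 mm behind the grasp point. The pads swing forward as they close: fully open they stand 13 mm farther back than shut.
Start: joints at [-81.738, 14.817, 1.232, 76.415, 0, 81.257], TCP at [0.161, -0.526, 0.231] pointing down, gripper open.
Joint ranges: [-174.27, 174.27], [-52.1, 104.24], [-59.71, 78.15], [-110.17, 111.67], [-87.03, 83.33], [-180, 180]. Speed limits (degrees/s): [127.2, 127.2, 159.86, 180, 180, 180].

INTERFACE

Orientations are given as [roll, pitch, yaw] about the fixed x, y, z axes, in that order (R = Rz(yaw) Ry(pitch) Rx(roll)).
In Python, from cell import arm gives the robot as it stands. Calls block until the motion is done:
- arm.move_pose(position, orientation): joint-space move of the TCP to a pose.
- arm.move_straight(position, vel=0.15, rot=None, until_force=None): straight line of the TCP; rot=None keeps the orientation; vel is the mean speed in m/s. With until_force (N) it stops when the force on the tool has changed by that much, and returns True; else False.
- arm.set_joints(angles): joint-space move.
- arm.set_gripper(opening, newtons=None): opening from 0.0 (shut) to 1.0 (fully open); newtons is the grip in N (None keeps the last); returns when the fingers have stopped.
- arm.dwell(seconds).
- arm.solve_ik(position, orientation): joint angles nearest the present ones, or None.
- arm.state(): the state.
- arm.get_image(name): name is "side" or "top"; returns a dict with "img" (420x560x3 uint8, red, green, blue), "fovy" (degrees; the focal length in pixels is half the picture's height over the tangent of half this angle, whatever the lens; pixels are square), "cx", "cy" (the principal point, pixels), "k1" (the pictures are not rectified: a ray, as slopes to the right and down, at radius r is drawn at 1 + k1 r^2 times it, then the intrinsics apply), "position" and "rotation" of the camera in the world. Camera axes: x right, y up, looking along -z (the intrinsics and any distortion apply to the point x, -y, -z); pixel columns grow to the right and rows downward; lengths in m; the calibration is good to about 2 mm. A picture is of the moment at which its call begins. There is no depth.
A pose or a line that the arm cannot do raises arm.PlanningError and nothing moves.
- arm.job_done(): hands the job in; it is judged then, once.
The state is a dict: "time": time; "joint_pos": joint angles; "joint_velocities": joint speeds; "joint_torque": joint torques, N m; "tool_pos": TCP position; "orientation": TCP orientation; "wrist_force": force on the tool from outside, world axes, zero at the start; "torque": the same for the moment, N m; "finger_gap": opening from 0.0 (shut) to 1.0 (fully open); "finger_force": force on a finger pad.
Only numpy, scipy, OpenCV 4.12 (cv2) and the standard library are available. Lean on these libraries where they do the work, as an engineer would, in place of code of your own. Each camera call takes 0.05 s, during which the arm holds its last target. There are 200 camera calls.

TASK

Get the spring-jaw board holder ready for the next board: take the taller of the two steel sight pins out of the wooden parking block, stand it upright in the index cup at the side of the holder without shifting the cup, and let go of it. Then pull the spring jaw out towards you by its upright post until the jaw's pointer is level with the line on the index cup, and finish while still holding it there, because it springs shut if let go. Leave the shorter pin, the circuit board and the round tin where they are.

Things in the scene. Friction and masses are not known exactly. Their poses are not given: they have to be found in the camera images.
- board_holder: Grey base plate, 200 x 170 mm, top 14 mm above the table, fixed, yaw varies. Origin: centre of its underside; x points away from the robot along the slide, y left. Fixed jaw (top 42 mm over the table) at its +x end, low bar (38 mm) at its -x end; between them slides the spring jaw, an aluminium block 26 x 110 mm, top 40 mm over the table, with a post on top.
- jaw (a joint): Travel of the spring jaw in m: 0 shut, where the spring keeps it, growing as it is pulled along the holder's -x (towards the robot), stop at 0.075. The spring pulls it back with about 4 N at 0, rising 1.2 N per 10 mm.
- jaw_post (a point): Middle of the jaw's black pull post, to be gripped from above: round, 16 mm across (19 mm at the top knob), standing from 40 to 86 mm above the table; this point is 64 mm above the table on the post's axis. Moves with the jaw. Its axes are the holder's.
- jaw_pointer (a point): Tip of the thin steel pointer that sticks out of the jaw's left (+y) side, 30 mm above the table. It lies at the same holder x as the post's axis. Axes as the holder's.
- index_cup (a point): Centre of the mouth of the index cup, a steel cup on a stiff small slide at the holder's left (+y) side; its rim is 61 mm over the table, the mouth flared to 25 mm, the bore 16 mm wide, its floor 38 mm below this point. A dark upright line on its side facing the jaw has this point's holder x. It stands 28 to 58 mm nearer the robot than the shut jaw's pointer; do not shift it. Axes as the holder's.
- pin_block: Wooden parking block, 60 x 130 x 45 mm, fixed, its yaw varies; origin at the centre of its underside. Two holes 35 mm deep and 16 mm wide at 40 mm to either side along its y hold the two pins upright; which pin is in which hole varies.
- pin_tall_center (a point): The taller steel sight pin, 130 mm long, standing upright; this is the middle of its length. Shaft 13 mm across with a chamfered foot; the top 32 mm is a grip head 18 mm across. Parked, its top is 140 mm above the table. z runs from foot to head.
- pin_tall_foot (a point): Middle of the tall pin's foot (lower end).
- pin_short_center (a point): Middle of the shorter steel sight pin, 90 mm long, otherwise alike (parked top 100 mm above the table). Stays in the block.
- bare_board: Small green circuit board, 50 x 70 x 18 mm, lying on the table near the front edge; origin at the centre of its underside. A bystander.
- tin: Round tin, 58 mm across, 22 mm high, on the table to the right; origin at the centre of its underside. A bystander.
Mind the look-alikes: they are no part of the job. What is shaped like the part that bears pin_tall_center but blue, green or pink is not meant.

How it is judged:
By the outcome, as a careful person would: the job done as asked, in the order asked, and still so for the second after the job is handed in, while the arm keeps its last pose, push and grip.
It also fails if it takes over 56 s, if anything falls off the work surface, if the arm or the gripper's body presses on something with over 40 N, if the wrist force passes 120 N, or if a joint passes its speed limit or range.

## Working session

There is one attempt and no reset: what is moved stays moved. The work goes in short steps, each a Python script; the robot and the scene stay as the last script left them, time stands still between calls to the robot, and variables do not carry over. Pictures are saved under pics/ and viewed, at most 10 in all, crops included, and the job is handed in when it is done.

```bash
mkdir -p pics && cat > h.py <<'E'
import numpy as np, cv2
from cell import arm
def cam(name,save=None):
    c=arm.get_image(name)
    if save: cv2.imwrite(save,c["img"][:,:,::-1])
    return c
def K(c):
    f=c["img"].shape[0]/2/np.tan(np.radians(c["fovy"])/2)
    return np.array([[f,0,c["cx"]],[0,f,c["cy"]],[0,0,1.]]),np.array([c["k1"],0,0,0.])
def ray(c,uv):
    k,d=K(c); p=cv2.undistortPoints(np.array([[uv]],float),k,d)[0,0]
    return np.array(c["position"]),np.array(c["rotation"])@np.array([p[0],-p[1],-1])
def onz(c,uv,z):
    o,r=ray(c,uv); return o+r*(z-o[2])/r[2]
def proj(c,P):
    k,d=K(c); q=(np.atleast_2d(P)-np.array(c["position"]))@np.array(c["rotation"])
    q=q*[1,-1,-1]
    return cv2.projectPoints(q.reshape(-1,1,3),np.zeros(3),np.zeros(3),k,d)[0][:,0]
E
python3 - <<'E'
from h import *
for n in("top","side"):
    c=cam(n,f"pics/{n}0.png"); print(n,{k:np.round(v,3).tolist() for k,v in c.items() if k!="img"})
print(arm.state())
E
```

```text
top {'fovy': 51.48, 'cx': 280.918, 'cy': 207.253, 'k1': -0.134, 'position': [0.307, 0.014, 1.533], 'rotation': [5.961, -0.779, -90.503]}
side {'fovy': 45.593, 'cx': 286.329, 'cy': 208.247, 'k1': -0.165, 'position': [0.081, 1.125, 1.02], 'rotation': [52.563, -0.692, -160.107]}
{'time': 0.1, 'joint_pos': array([-8.17378180e+01,  1.48478502e+01,  1.19553211e+00,  7.64164485e+01,
       -1.82727943e-03,  8.12569976e+01]), 'joint_velocities': array([ 0.01533475, -0.12294534,  0.00918142,  0.10639756,  0.10762592,
       -0.06963949]), 'joint_torque': array([ 5.36476204e-03, -5.56694341e+01,  3.45068049e+01,  1.16703429e-02,
       -1.23968116e-04, -1.84359357e-05]), 'tool_pos': array([ 0.16080569, -0.52570961,  0.23073344]), 'orientation': array([-1.79931755e+02, -8.64665712e-03,  1.70051804e+01]), 'wrist_force': array([-0.51758137,  0.39370405,  0.06538386]), 'torque': array([ 0.03552152, -0.00852247,  0.0108947 ]), 'finger_force': 0.0, 'finger_gap': 1.0019867492224606}
```

View pics/top0.png

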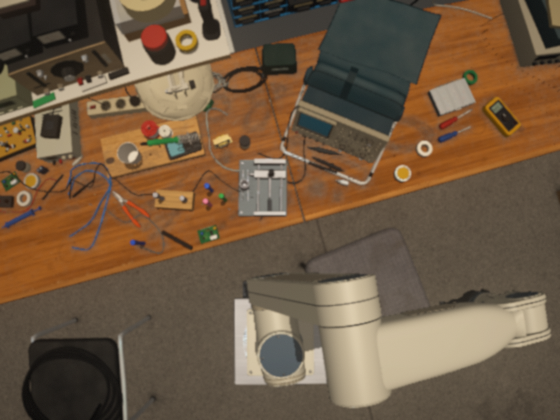

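View pics/side0.png

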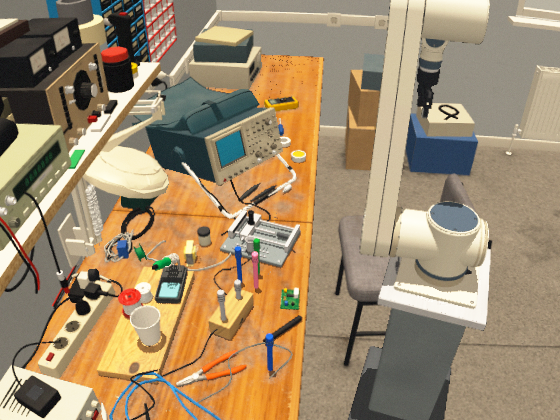

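The top view shows the holder near (263,187), the pin block near (174,200), coloured pins near (208,195) and the board near (208,235). In the side view the two steel pins in the block are at about (222,295) and (238,285). The look-alikes are blue (239,262) and (269,350), pink (255,270) and green (256,245). They are coloured, so they don't count. Next I'll enlarge both views.

```bash
sed -i 's/np.array(c\["rotation"\])/R(c)/' h.py && cat >> h.py <<'E'
from scipy.spatial.transform import Rotation
def R(c): return Rotation.from_euler("xyz",c["rotation"],degrees=True).as_matrix()
E
python3 - <<'E'
from h import *
def crop(n,x,y,w,h,s,o):
    i=cv2.imread(f"pics/{n}0.png")[y:y+h,x:x+w]
    cv2.imwrite(o,cv2.resize(i,None,fx=s,fy=s,interpolation=cv2.INTER_CUBIC))
crop("top",145,150,150,100,5,"pics/t1.png")
crop("side",200,200,130,150,4,"pics/s1.png")
c=cam("top"); print(R(c))
print(onz(c,(263,187),0.014),onz(c,(174,200),.045))
E
```

```text
[[-0.00878421  0.99456708 -0.10372642]
 [-0.99986906 -0.00732622  0.0144287 ]
 [ 0.01359039  0.10383958  0.9945012 ]]
[0.53774348 0.05453925 0.014     ] [0.4902377  0.36199918 0.045     ]
```

View pics/t1.png

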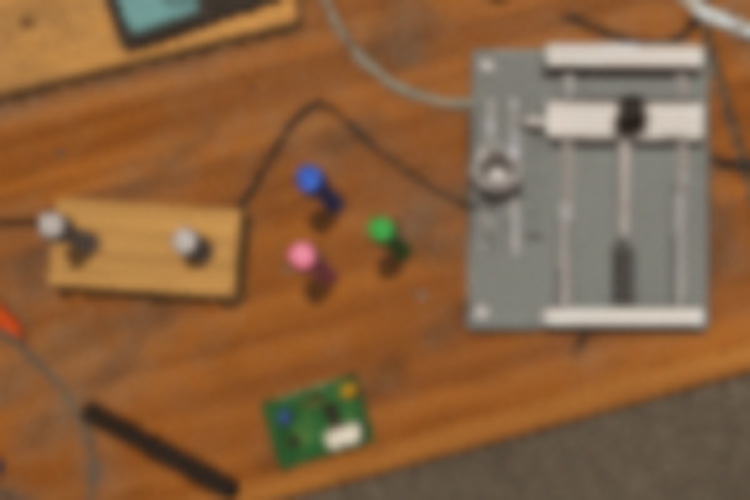

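View pics/s1.png

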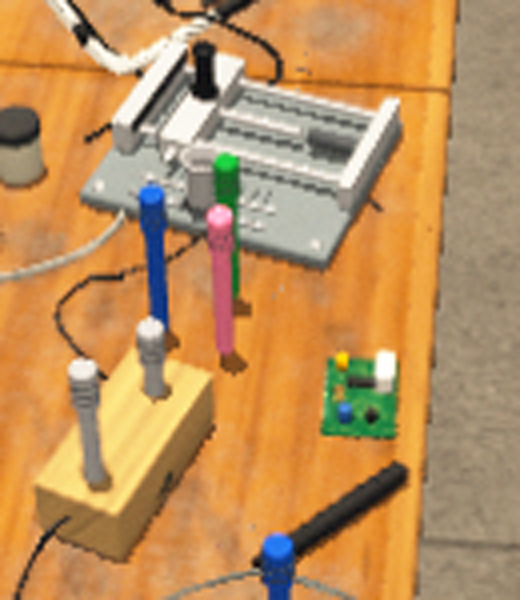

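The steel pin at top (155,195) / side (220,292) is clearly the taller one: it stands higher above the block than the other steel pin at (182,198) / (238,281). The blue, pink and green pins are free-standing and coloured, so they're excluded. The cup is at top (244,183). Next I'll turn these into positions.

```bash
python3 - <<'E'
from h import *
from scipy.optimize import least_squares
T=cam("top");S=cam("side")
t=lambda u,v:((u+.5)/5-.5+145,(v+.5)/5-.5+150)
s=lambda u,v:((u+.5)/4-.5+200,(v+.5)/4-.5+200)
for n,a,b,z in [("tall",(52,224),(83,367),.14),("short",(186,242),(151,326),.1),("post",(629,110),(204,47),.086),("cup",(495,168),(200,158),.061),("c++",(473,50),(83,198),.014),("c-+",(468,328),(325,265),.014),("c--",(708,328),None,.014)]:
    p=onz(T,t(*a),z); q=onz(S,s(*b),z) if b else p
    print(n,p.round(4),q.round(4))
for a in [(60,198),(242,208),(238,300),(50,287)]: print("blk",onz(T,t(*a),.045).round(4))
E
```

```text
tall [0.4974 0.4028 0.14  ] [0.4982 0.4041 0.14  ]
short [0.49  0.323 0.1  ] [0.492  0.3235 0.1   ]
post [0.5791 0.0275 0.086 ] [0.5818 0.0277 0.086 ]
cup [0.5442 0.1196 0.061 ] [0.546  0.1211 0.061 ]
c++ [0.6368 0.1388 0.014 ] [0.6328 0.1452 0.014 ]
c-+ [0.4387 0.1418 0.014 ] [0.4382 0.1482 0.014 ]
c-- [ 0.4374 -0.0262  0.014 ] [ 0.4374 -0.0262  0.014 ]
blk [0.5286 0.4241 0.045 ]
blk [0.5204 0.2961 0.045 ]
blk [0.4564 0.298  0.045 ]
blk [0.4664 0.4297 0.045 ]
```

```bash
python3 - <<'E'
from h import *
for y in (90,-90):
    for p in ([.498,.4035,.30],[.545,.120,.3],[.58,.028,.15]):
        q=arm.solve_ik(p,[180,0,y]); print(y,None if q is None else np.round(q,1))
q=arm.solve_ik([.498,.4035,.30],[180,0,-90])
y=90 if arm.solve_ik([.498,.4035,.3],[180,0,90]) is not None and abs(arm.solve_ik([.498,.4035,.3],[180,0,90])[5])<abs(q[5]) else -90
print(y)
arm.move_pose([.30,-.3,.35],[180,0,y])
arm.move_pose([.498,.4035,.30],[180,0,y])
arm.move_straight([.498,.4035,.18],vel=.2)
print(arm.move_straight([.498,.4035,.107],vel=.08,until_force=8))
s0=arm.state()
arm.set_gripper(0.0,30)
s=arm.state(); print(s["time"],s["tool_pos"],s["finger_gap"],s["finger_force"],s0["wrist_force"],s["wrist_force"],s["torque"])
E
```

```text
90 [ 31.5  24.   24.8  90.8   0.  121.5]
90 [ 3.8 15.1 11.5 86.4  0.  93.8]
90 [-5.5 19.7 -3.7 66.6  0.  84.5]
-90 [ 31.5  24.   24.8  90.8   0.  -58.5]
-90 [  3.8  15.1  11.5  86.4   0.  -86.2]
-90 [ -5.5  19.7  -3.7  66.6   0.  -95.5]
-90
False
8.5833 [0.49805421 0.40353577 0.1071564 ] 0.19959369565314064 29.397776267433073 [-0.04828407 -0.23419219  0.71284064] [-0.1780809  -0.43866457  0.67797986] [ 0.03827646  0.00777789 -0.03486125]
```

```bash
python3 - <<'E'
from h import *
arm.set_gripper(0.0,60)
arm.move_straight([.498,.4035,.31],vel=.12)
s=arm.state(); print(s["wrist_force"],s["torque"],s["finger_gap"])
arm.move_straight([.545,.1203,.31],vel=.2)
arm.move_straight([.545,.1203,.18],vel=.15)
arm.dwell(.3)
s=arm.state(); print(s["time"],s["tool_pos"],s["orientation"],s["wrist_force"])
T=cam("top","pics/top2.png");S=cam("side","pics/side2.png")
i=S["img"][180:270,210:300,::-1]
cv2.imwrite("pics/s2.png",cv2.resize(i,None,fx=6.5,fy=6.5,interpolation=cv2.INTER_CUBIC))
print(proj(S,[[.545,.1203,.061],[.545,.1203,.083]]))
E
```

```text
[-0.92705667 -0.48112087 -1.25739389] [ 0.0120972  -0.04596332  0.00068621] 0.19125405598135273
13.5417 [0.54517092 0.12029524 0.18045315] [-1.79955756e+02  2.00563150e-03 -9.00009827e+01] [-0.27877823 -0.69645311 -0.69614494]
[[250.04194463 239.0318715 ]
 [249.7905476  233.29006287]]
```

View pics/s2.png

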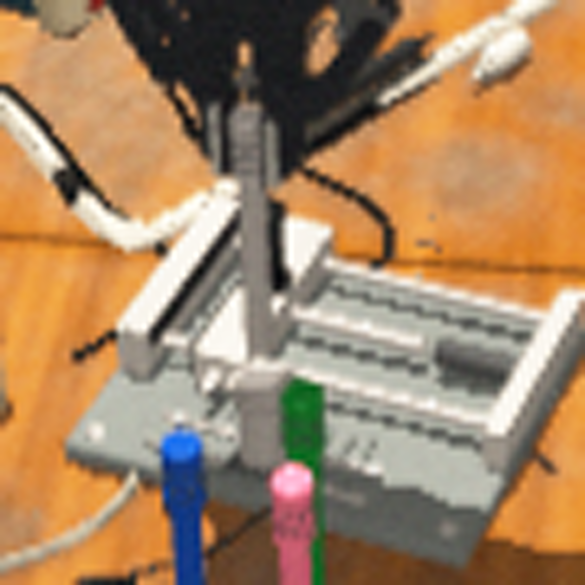

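The pin hangs at crop column 259 and the cup mouth is centred at about 262, so it is lined up to about 1 mm. I'll lower it under force watch.

```bash
python3 - <<'E'
from h import *
for z in (.158,.150,.142,.132,.124):
    h=arm.move_straight([.545,.1203,z],vel=.05,until_force=6)
    s=arm.state(); print(z,h,s["tool_pos"].round(4),s["wrist_force"].round(2),s["torque"].round(3))
    if h or np.abs(s["wrist_force"]).max()>5: break
E
```

```text
0.158 False [0.545  0.1203 0.1579] [ 0.84 -0.19 -0.35] [ 0.022 -0.001  0.035]
0.15 False [0.5448 0.1203 0.1497] [-0.23  0.24 -0.52] [-0.037 -0.039 -0.001]
0.142 False [0.5448 0.12   0.1415] [ 0.19 -1.51 -1.31] [-0.512 -0.113  0.008]
0.132 False [0.5448 0.1202 0.1315] [ 0.72 -2.1  -2.93] [-0.724 -0.109  0.042]
0.124 False [0.5448 0.1202 0.1235] [ 0.08 -2.65 -2.61] [-0.792 -0.139 -0.003]
```

```bash
python3 - <<'E'
from h import *
arm.move_straight([.545,.1193,.1235],vel=.02); s=arm.state(); print(s["wrist_force"].round(2),s["torque"].round(3))
h=arm.move_straight([.545,.1193,.117],vel=.02,until_force=5)
s=arm.state(); print(h,s["tool_pos"].round(4),s["wrist_force"].round(2),s["torque"].round(3))
z=s["tool_pos"][2]
arm.set_gripper(.32); 
arm.set_gripper(1.0)
s=arm.state(); print(s["time"],s["wrist_force"].round(2),s["finger_gap"])
arm.move_straight([.545,.1193,.24],vel=.15)
arm.move_pose([.58,.0276,.24],[180,0,-90])
T=cam("top","pics/top3.png");S=cam("side","pics/side3.png")
i=S["img"][180:270,210:300,::-1]
cv2.imwrite("pics/s3.png",cv2.resize(i,None,fx=6.5,fy=6.5,interpolation=cv2.INTER_CUBIC))
print(arm.state()["time"])
E
```

```text
[ 0.5  -0.8  -1.89] [-0.345  0.077 -0.034]
True [0.5454 0.1193 0.1201] [-0.58 -1.55  6.56] [-0.22   0.115  0.067]
16.9083 [ 0.74 -0.62 -0.02] 0.9971292521283106
18.4333
```

View pics/s3.png

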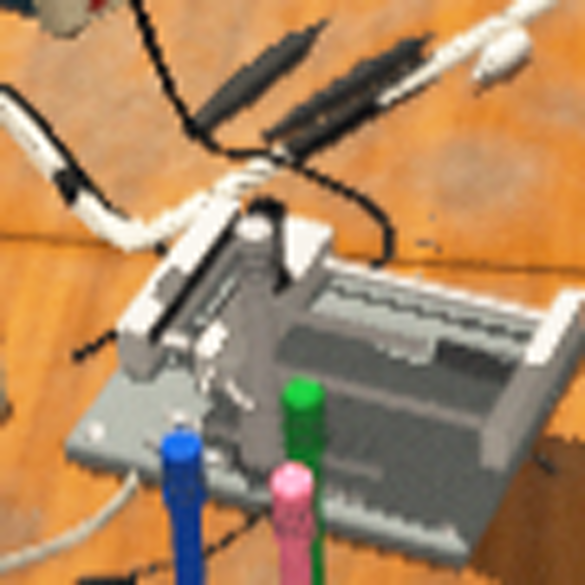

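The pin stands upright in the cup. Now I'll grip the post with the fingers closing along the slide, so one pad sits behind it for the pull.

```bash
python3 - <<'E'
from h import *
r=[180,0,-90.7]
def rep(m):
    s=arm.state(); print(m,round(s["time"],1),s["tool_pos"].round(4),s["wrist_force"].round(1),s["torque"].round(2),round(s["finger_gap"],3),round(s["finger_force"],1))
arm.move_straight([.579,.0276,.14],vel=.15,rot=r)
print(arm.move_straight([.579,.0276,.047],vel=.07,until_force=6)); rep("down")
arm.set_gripper(0,20); rep("grip20")
arm.set_gripper(0,60); rep("grip60")
u=np.array([np.cos(np.radians(-.7)),np.sin(np.radians(-.7))])
for xt in (.565,.553,.5439):
    p=np.array([.579,.0276])+u*(xt-.579)
    arm.move_straight([*p,.047],vel=.04); rep(xt)
    if np.linalg.norm(arm.state()["wrist_force"])>25: break
arm.dwell(.3); rep("hold")
T=cam("top","pics/top4.png");S=cam("side","pics/side4.png")
a=cv2.resize(S["img"][210:260,225:290,::-1],None,fx=9,fy=9,interpolation=cv2.INTER_CUBIC)
cv2.imwrite("pics/s4.png",a)
E
```

```text
False
down 20.7 [0.5793 0.0276 0.0475] [ 0.  -0.3  1.3] [-0.02  0.02 -0.01] 1.001 0.0
grip20 21.4 [0.5799 0.0276 0.0474] [3.6 0.6 0.8] [ 0.07 -0.78  0.01] 0.206 19.6
grip60 21.6 [0.5796 0.0276 0.0474] [ 4.8 -0.1  3.3] [ 0.09 -0.78  0.01] 0.191 58.3
0.565 22.1 [0.5655 0.0278 0.0474] [5.4 1.1 4.8] [ 0.14 -1.03 -0.01] 0.191 58.4
0.553 22.5 [0.5539 0.028  0.0474] [6.5 0.8 3.6] [ 0.18 -1.25  0.02] 0.192 58.3
0.5439 22.9 [0.545  0.0281 0.0474] [7.7 1.5 3. ] [ 0.28 -1.48  0.02] 0.19 58.3
hold 23.2 [0.5452 0.0281 0.0474] [7.2 2.1 2.8] [ 0.22 -1.39 -0.02] 0.19 58.4
```

View pics/s4.png

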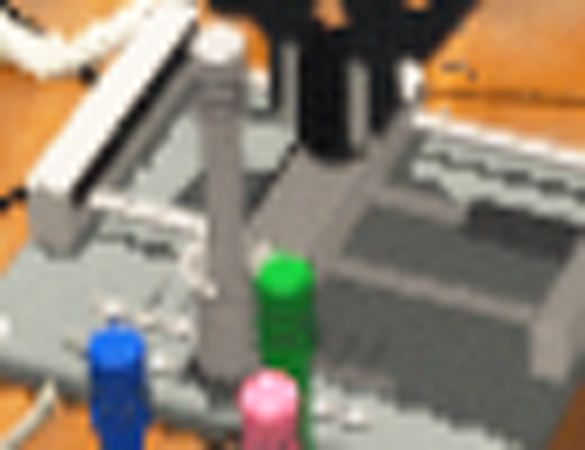

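```bash
python3 - <<'E'
from h import *
T=cam("top")
g=cv2.cvtColor(cv2.imread("pics/top0.png"),cv2.COLOR_BGR2GRAY).astype(float)
hsv=cv2.cvtColor(cv2.imread("pics/top0.png"),cv2.COLOR_BGR2HSV)[:,:,1].astype(float)
def edge(im,fix,rng,axis):
    # strongest-gradient sub-pixel position near rng for every index in fix
    P=[]
    for f in fix:
        l=im[f,rng[0]:rng[1]] if axis==0 else im[rng[0]:rng[1],f]
        d=np.abs(np.diff(l)); k=d.argmax(); w=slice(max(k-1,0),k+2)
        p=rng[0]+.5+(np.arange(len(d))[w]*d[w]).sum()/d[w].sum()
        P.append((p,f) if axis==0 else (f,p))
    return np.array(P)
def yaw(P,z,along):
    W=np.array([onz(T,p,z)[:2] for p in P])
    i=0 if along=="x" else 1
    for _ in range(3):
        c=np.polyfit(W[:,i],W[:,1-i],1); e=W[:,1-i]-np.polyval(c,W[:,i]); W=W[np.abs(e)<2*e.std()+1e-5]
    return np.degrees(np.arctan(c[0]))*(1 if along=="x" else -1),e.std(),W.mean(0)
print("left",yaw(edge(hsv,range(163,213),(235,244),0),.014,"x"))
print("right",yaw(edge(hsv,range(180,212),(283,291),0),.014,"x"))
print("front sat",yaw(edge(hsv,range(242,284),(211,220),1),.014,"y"))
print("bar back",yaw(edge(g,range(256,284),(208,213),1),.038,"y"))
print("jaw back edge",yaw(edge(g,range(256,284),(167,173),1),.040,"y"))
print("jaw front edge",yaw(edge(g,range(256,284),(175,180),1),.040,"y"))
print("fixed front",yaw(edge(g,range(256,284),(161,166),1),.042,"y"))
a=cv2.imread("pics/top4.png")[155:220,235:295]
cv2.imwrite("pics/t4.png",cv2.resize(a,None,fx=9,fy=9,interpolation=cv2.INTER_CUBIC))
E
```

```text
left (np.float64(-1.315918265324594), np.float64(0.00029481776598112885), array([0.54104465, 0.14213349]))
right (np.float64(-0.7804568514382036), np.float64(0.00019393056011573885), array([ 0.50536987, -0.02775253]))
front sat (np.float64(-0.310602856711795), np.float64(8.415777315611799e-05), array([0.43640637, 0.05258657]))
bar back (np.float64(-0.5667138300977315), np.float64(0.0003265220194100068), array([0.4502963 , 0.03147969]))
jaw back edge (np.float64(-0.6600122554534349), np.float64(8.891192180453296e-05), array([0.59217156, 0.02735331]))
jaw front edge (np.float64(-1.2559258461826794), np.float64(0.0008956052004550071), array([0.56882153, 0.03148439]))
fixed front (np.float64(-0.46383769241474887), np.float64(7.852493145925971e-05), array([0.61894928, 0.03083809]))
```

View pics/t4.png

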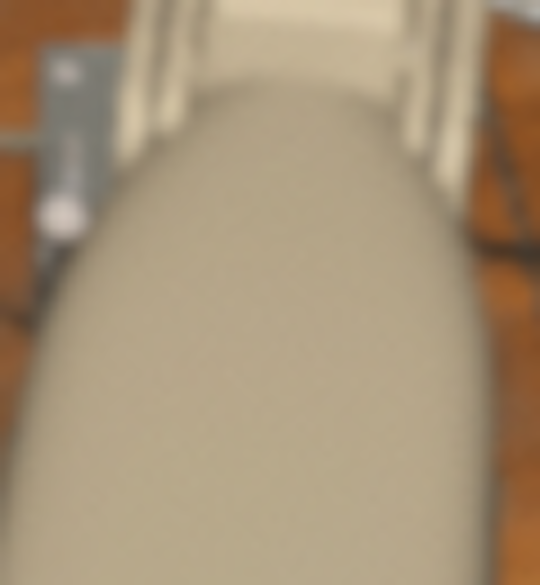

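```bash
python3 - <<'E'
from h import *
arm.move_straight([.5424,.0282,.047],vel=.02); arm.dwell(.5)
s=arm.state(); print(s["time"],s["tool_pos"].round(4),s["orientation"].round(2),s["wrist_force"].round(1),s["finger_gap"])
S=cam("side","pics/side5.png")
i=S["img"][205:260,228:288,::-1]
p=proj(S,[[.5448,.1195,.153],[.5448,.1195,.061],[.5448,.1075,.030],[.5438+.013,.083,.04],[.5438-.013,.083,.04],[.5438-.013,-.027,.04],[.5438,.092,.03]])
b=cv2.resize(i,None,fx=10,fy=10,interpolation=cv2.INTER_CUBIC)
for q in p: cv2.circle(b,tuple(np.int32((q-[228,205]+.5)*10)),4,(0,0,255),1)
cv2.imwrite("pics/s5.png",b)
E
```

```text
24.1 [0.5437 0.0281 0.0474] [-179.86    0.    -90.7 ] [7.5 1.2 3. ] 0.1906509183901632
```

View pics/s5.png

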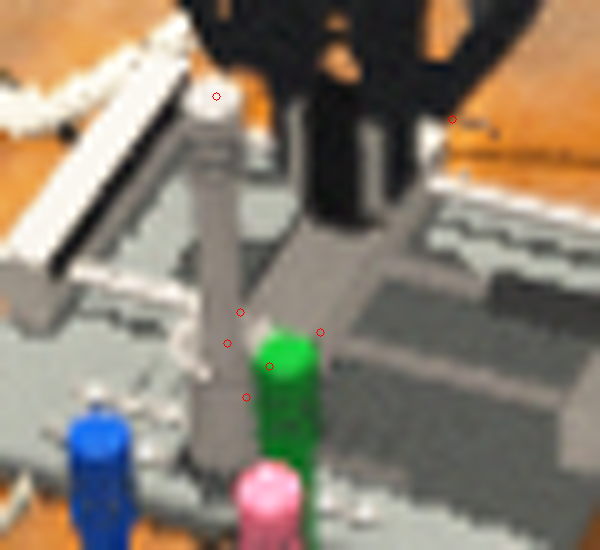

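The pin-top prediction at (216,96) and the jaw-corner predictions at (240,312) and (320,332) fall on the real features. The pin is upright in the cup, and the jaw is held level with the cup line.

```bash
python3 -c "
from cell import arm
print(arm.job_done())"
```

```text
the job is handed in; nothing more can be done
None
```

The job is handed in at about 24 s: the tall pin stands released and upright in the index cup, and the arm is still holding the jaw with its pointer level with the cup's line to an estimated 1 mm or so, worked out from the arm position because the pointer was hidden in the last picture.

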